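Lay out a guest's coffee on the serving board

ROBOT

A 7-joint arm with a two-finger parallel gripper is mounted at the origin on a cart in front of the work surface, level with it; the furniture and walls round the work are solid. World frame = base frame: x ahead of the robot, y to its left, z up, the work surface at z = 0. Lengths are in m, angles in rad, forces in N, time in s.
With the tool pointing down it reaches from about 0.4 to 0.85 m from the base axis. Payload 4.5 kg.
Tool frame: the origin (TCP) lies at the very end of the fingers, on their centre line; the grasp point (between the pads) lies 19 mm behind it (grip_point_offset is the distance from the TCP to the grasp point, in m); z points along the fingers, y is the line along which they close (so a half turn about z gives the same grasp; the last joint's range is limited). The gripper opens to 88 mm and grips with 3 to 60 N. Pads are 18 mm wide; open, the fingers measure 123 mm over their backs; the gripper's body (75 mm by 187 mm) begins 45 mm behind the grasp point.
Start: joints at [1.378, 0.689, -0.195, 1.565, 0.157, 0.902, -0.215], TCP at [0.141, -0.609, 0.239] pointing down, gripper open.
Joint ranges: [-3.01, 3.01], [-0.46, 2.08], [-1.47, 1.51], [0.13, 2.56], [-1, 4.14], [0.04, 2.09], [-2.66, 2.66]. Speed limits (rad/s): [2.57, 2.57, 3.14, 3.14, 3.14, 3.14, 3.14].

INTERFACE

Orientations are given as a unit quaternion [x, y, z, w].
In Python, from plant import get_state, snapshot, camera_params, finish_job, grip_point_offset gives the robot as it stands.
- The arm moves only by the tool inch_along, called after "Request:" in YAML: its name, and indented under it one key for each argument. Schema: {"type":"object","properties":{"offsets":{"type":"array","items":{"type":"array","items":{"type":"number"},"minItems":7,"maxItems":7},"minItems":1,"maxItems":10},"grip_n":{"type":"number"},"only":{"type":"string"},"quiet":{"type":"boolean"},"lines":{"type":"string"}},"required":["offsets"],"additionalProperties":false}. offsets is a list of rows, 1 to 10 of them, each of 7 numbers: the opening from 0.0 (shut) to 1.0 (fully open), then dx, dy, dz in parts of the range, where 1.0 means 0.8 m, then a rotation vector rx, ry, rz in shares of 2 pi rad (1.0 is 2 pi rad); each row is the pose to reach, as a shift and turn from the pose commanded when the call began, along the tool's axes at that moment; what a row does not reach only later rows make up. A row lasts 1/10 s, in which the tool goes at most 0.05 m and 0.15 rad, less where a joint would pass 70% of its speed; a pose out of reach is approached as far as the arm can. The fingers move at their own pace and stop on an object; grip_n is the grip in N (left out, the last holds). Time passes only in rows, so rows that do not move let the fingers close. The tool returns the time, the measured TCP pose, the force, the opening and the grip force at its end. only (a regular expression) keeps the lines of the reply that match it, lines (a string "A,B") keeps lines A to B, and quiet returns only ok. A shift or turn number past 1, either way, is cut back to 1. Input that does not fit is refused with a message, and nothing moves.
- get_state(): the state, without advancing time (a new reading comes with each control period).
- snapshot(name): name is "scene" or "top" or "wrist"; returns (picture, depth): 480x640x3 uint8, red, green, blue; 480x640 float32, m along the optical axis (not along the pixel's ray), 0 where there is no reading.
- camera_params(name): a dict with "fx", "fy", "cx", "cy" (pixels), "rvec" (rotation vector, rad) and "tvec" (3), from world to camera coordinates, as OpenCV has them. Camera axes: x right, y down, z forward; pixel columns grow to the right and rows downward; lengths in m; the calibration is good to about 2 mm. A picture is of the moment at which its call begins: read the wrist's pose just before it. camera_params takes no time and is no camera call; for the wrist camera it gives the pose at the moment of the call.
- finish_job(): hands the job in; it is judged then, once.
The state is a dict: "clock": time; "q": joint angles; "qd": joint speeds; "joint_torque": joint torques, N m; "tool_pos": TCP position; "eef_rot": TCP orientation; "contact_force": force on the tool from outside, world axes, zero at the start; "moment": the same for the moment, N m; "opening": opening from 0.0 (shut) to 1.0 (fully open); "finger_force": force on a finger pad.
Only numpy, scipy, OpenCV 4.12 (cv2) and the standard library are available. Lean on these libraries where they do the work, as an engineer would, in place of code of your own. Each camera call takes 0.05 s, during which the arm holds its last target. There are 200 camera calls.

TASK

Lay a guest's coffee on the wooden serving board, looking at it from the robot's side. Put the square cork coaster in the middle of the board, square with it, and stand the white cup upright in the middle of the coaster; stand the small lidded jar upright on the board directly behind the coaster (farther from the robot), between it and the board's far edge; and lay the loose teaspoon flat on the board to the right of the coaster, between it and the board's right edge, parallel to the board's long sides, centred alongside the coaster, its bowl away from the robot. Leave the two glasses of stirrers and the tongs where they are.

Things in the scene. Friction and masses are not known exactly. Their poses are not given: they have to be found in the camera images.
- board: Flat light-wood serving board without a rim, fixed to the counter to the right of the cutlery tray; 190 mm (its x) by 156 mm (its y), top face 12 mm above the counter. Origin: centre of the underside, at counter height. Its x axis runs along the long sides and points away from the robot to the far edge (turned up to 0.3 rad either way); its y axis points to its left edge, so right is -y.
- coaster: Square brown cork coaster, 56 x 56 mm and 10 mm thick, flat on the counter beyond the serving board, in a row with the cup and the jar (any order). Origin: centre of the underside; x and y run along its sides, z up. 40 g. Can be picked by two oppopoint sides.
- cup: Small white ceramic cup without a handle, open at the top, 58 mm across the rim, 46 mm across the foot, 58 mm tall, upright on the counter in the same row. Origin: centre of the underside; z up. About 0.14 kg. Can be gripped across the outside near the rim.
- jam_jar: Small round amber glass jar with a steel lid and a paper band, closed; body 44 mm across up to 38 mm height, lid 40 mm across, 62 mm tall over all, upright on the counter in the same row. Origin: centre of the underside; z up. About 0.12 kg. Can be gripped across the body or the lid.
- spoon: Stainless teaspoon flat on the counter between cutlery tray and bread board, the only spoon outside the tray. 124 mm long, bowl 25 mm wide, handle 12 mm wide, 8 mm high. Origin: middle of its length, on its underside; x runs along it towards the bowl (bowl at x = +31 to +62 mm, handle at x = -62 to +17 mm), z up. 17 g. Can be picked by the handle at the origin.
- spoon_bowl (a point): Centre of the teaspoon's bowl, 45 mm from the spoon's origin along its x.
- stirrers_right: Bystander: glass tumbler full of wooden stirrers, about 100 mm across and 167 mm tall, behind the cutlery tray to its right. Origin: centre of the underside. Not to be disturbed.
- stirrers_left: Bystander: glass tumbler full of wooden stirrers, about 100 mm across and 152 mm tall, at the left beyond the teaspoon; a glass sneeze guard hangs above it, its lower edge 0.36 m over the counter at x = 0.58 to 0.61 m, y over 0.41 m. Origin: centre of the underside. Not to be disturbed.
- tongs: Bystander: wire scissor tongs, 223 x 81 x 10 mm, flat on the counter behind the cutlery tray. Origin: middle, underside. Not to be disturbed.

How it is judged:
By the outcome, as a careful person would: the job done as asked, in the order asked, and still so for the second after the job is handed in, with the robot touching nothing.
It also fails if it takes over 134 s, if anything falls off the work surface, if the arm or the gripper's body presses on something with over 40 N, if the wrist force passes 120 N, or if a joint passes its speed limit or range.

## Working session

There is one attempt and no reset: what is moved stays moved. The work goes in short steps, Python scripts to look and compute and a tool call to move; the robot and the scene stay as the last step left them, time stands still between calls to the robot, and variables do not carry over. Pictures are saved under pics/ and viewed, at most 14 in all, crops included, and the job is handed in when it is done.

```bash
ls; mkdir -p pics
```

Run:
```python
from plant import *
import cv2,numpy as np
print(get_state(), grip_point_offset if not callable(grip_point_offset) else grip_point_offset())
for n in ("top","scene","wrist"):
    p,d=snapshot(n); np.savez(f"{n}0.npz",p=p,d=d); cv2.imwrite(f"pics/{n}0.png",p[:,:,::-1])
    c=camera_params(n); print(n,c)
```

```text
pics
{'clock': 0.0, 'q': array([ 1.37777591,  0.68995561, -0.19452667,  1.56632744,  0.15731158,
        0.90250739, -0.21508525]), 'qd': array([ 0.00049613,  0.00049044,  0.00083156,  0.00084104, -0.001342  ,
       -0.0001339 , -0.00093624]), 'joint_torque': array([ 1.38893511e-04, -5.27560365e+01, -1.26668360e+00, -1.53428882e+01,
       -5.25568344e-02,  6.54447475e-03,  1.91249642e-04]), 'tool_pos': array([ 0.14036486, -0.60839294,  0.23793249]), 'eef_rot': array([ 9.93569091e-01,  1.13223887e-01, -1.69173287e-04, -8.86042713e-04]), 'contact_force': array([0.28412759, 0.12297048, 0.39710034]), 'moment': array([-0.00596228,  0.01005056, -0.01576414]), 'finger_force': 0.0, 'opening': 1.0028056681470519} 0.0187
top {'fx': 545.429292753425, 'fy': 545.429292753425, 'cx': 317.1387260537223, 'cy': 248.4005797220428, 'rvec': array([ 2.15689748, -2.16882361,  0.13937578]), 'tvec': array([-0.00400644,  0.52410793,  1.22888762])}
scene {'fx': 560.6612700076423, 'fy': 560.6612700076423, 'cx': 309.6958667858846, 'cy': 236.017327138211, 'rvec': array([ 0.86189343, -2.19698012,  1.39765978]), 'tvec': array([0.40090087, 0.17906226, 1.32211554])}
wrist {'fx': 372.2888089346714, 'fy': 372.2888089346714, 'cx': 320.01084960229616, 'cy': 238.6725410974974, 'rvec': array([-2.2554387 ,  1.79430387,  0.28601787]), 'tvec': array([-0.62338377, -0.04253797,  0.39151521])}
```

View pics/top0.png

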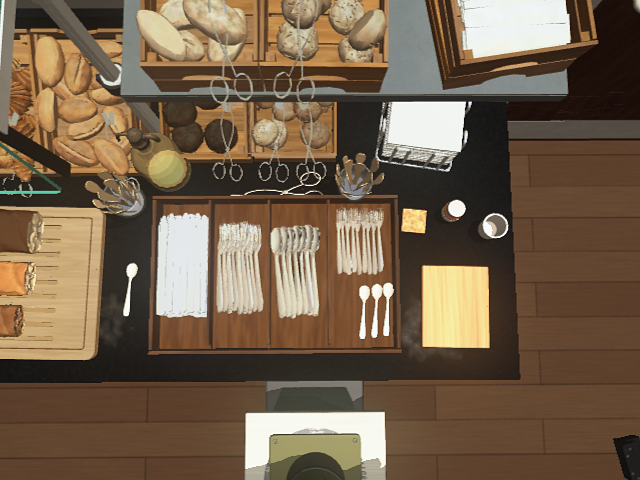

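View pics/scene0.png

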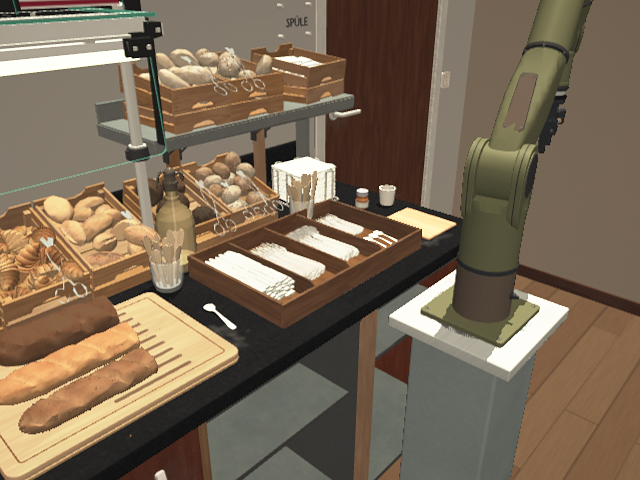

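The top view shows the board at about (455,307), coaster (414,220), jar (455,208), cup (492,227) and loose spoon (129,290). A tray lies close to the left of the coaster, and a wire rack sits behind the jar.

Create h.py:
```python
import cv2,numpy as np
from plant import *
from scipy.spatial.transform import Rotation as R
def cast(c,uv,z):
    "pixels -> world points on plane z"
    M=cv2.Rodrigues(np.array(c['rvec']))[0]; t=np.array(c['tvec'])
    uv=np.atleast_2d(uv).astype(float)
    d=np.c_[(uv[:,0]-c['cx'])/c['fx'],(uv[:,1]-c['cy'])/c['fy'],np.ones(len(uv))]@M
    o=-M.T@t
    return o+d*((z-o[2])/d[:,2])[:,None]
def deproj(c,uv,z):
    "pixels + depth -> world"
    M=cv2.Rodrigues(np.array(c['rvec']))[0]; t=np.array(c['tvec'])
    uv=np.atleast_2d(uv).astype(float); z=np.atleast_1d(z)
    p=np.c_[(uv[:,0]-c['cx'])/c['fx']*z,(uv[:,1]-c['cy'])/c['fy']*z,z]
    return (p-t)@M
def proj(c,P):
    K=np.array([[c['fx'],0,c['cx']],[0,c['fy'],c['cy']],[0,0,1]])
    return cv2.projectPoints(np.atleast_2d(P).astype(float),np.array(c['rvec']),np.array(c['tvec']),K,None)[0][:,0]
def cloud(n,d):
    v,u=np.mgrid[0:480,0:640]; c=camera_params(n)
    return deproj(c,np.c_[u.ravel(),v.ravel()],d.ravel()).reshape(480,640,3)
def totool(p,q=None):
    "world target TCP point (and yaw of tool y axis) -> shift in tool axes"
    s=get_state(); r=R.from_quat(s['eef_rot'])
    return r.inv().apply(np.array(p)-s['tool_pos'])
```

Run:
```python
from h import *
f=np.load("top0.npz"); P=cloud("top",f['d']); c=camera_params("top")
for n,(x0,y0,x1,y1),zl,zh in [("board",(410,255,500,360),.006,.02),("coaster",(400,205,432,238),.005,.02),("jar",(440,195,470,225),.03,.09),("cup",(477,208,512,245),.03,.09),("spoon",(115,255,145,320),.002,.02)]:
    A=P[y0:y1,x0:x1].reshape(-1,3); m=(A[:,2]>zl)&(A[:,2]<zh); B=A[m]
    r=cv2.minAreaRect(B[:,:2].astype(np.float32)*1000)
    print(n,m.sum(),B.mean(0).round(4),"zmed",np.median(B[:,2]).round(4),"zmax",B[:,2].max().round(4),np.round(r[0],1),np.round(r[1],1),round(r[2],1))
for n,(u,v) in dict(tray=(396,300),rack=(420,160),rackr=(463,130),racktop=(420,110),shelf=(450,90),counter=(415,250),stir=(358,180),cr=(510,300),cf=(500,110)).items(): print(n,P[v,u].round(3))
# everything high near the row
A=P[100:240,400:520].reshape(-1,3); A=A[(A[:,2]>.09)&(A[:,2]<.4)]; print("rack",A.min(0),A.max(0))
A=P[190:360,380:402].reshape(-1,3);A=A[A[:,2]>.02]; print("tray",A.min(0),A.max(0))
```

```text
board 5512 [ 0.3892 -0.3265  0.0125] zmed 0.0126 zmax 0.02 [ 389.  -325.4] [205.3 240.4] 88.5
coaster 572 [ 0.5917 -0.2368  0.0106] zmed 0.0107 zmax 0.0186 [ 590.8 -242.4] [77.3 71.2] 1.2
jar 327 [ 0.609  -0.3219  0.0564] zmed 0.0614 zmax 0.0693 [ 610.4 -324.5] [39.7 41.6] 4.2
cup 316 [ 0.573  -0.416   0.0497] zmed 0.052 zmax 0.0655 [ 570.9 -412.3] [57.  54.8] 86.4
spoon 895 [0.4398 0.4327 0.0044] zmed 0.0039 zmax 0.0133 [439.6 431.6] [152.1  69.1] 2.1
tray [ 0.404 -0.183  0.056]
rack [ 0.738 -0.254  0.015]
rackr [ 0.817 -0.365  0.   ]
racktop [ 0.821 -0.236  0.121]
shelf [ 0.772 -0.245  0.344]
counter [ 0.523 -0.239  0.002]
stir [ 0.69  -0.106  0.012]
cr [ 0.404 -0.459  0.001]
cf [ 0.866 -0.456  0.004]
rack [ 0.71440813 -0.38395004  0.09014384] [ 0.84180897 -0.1601222   0.31551639]
tray [ 0.28911581 -0.19112233  0.02001611] [0.64261687 0.00359936 1.28305885]
```

View pics/wrist0.png

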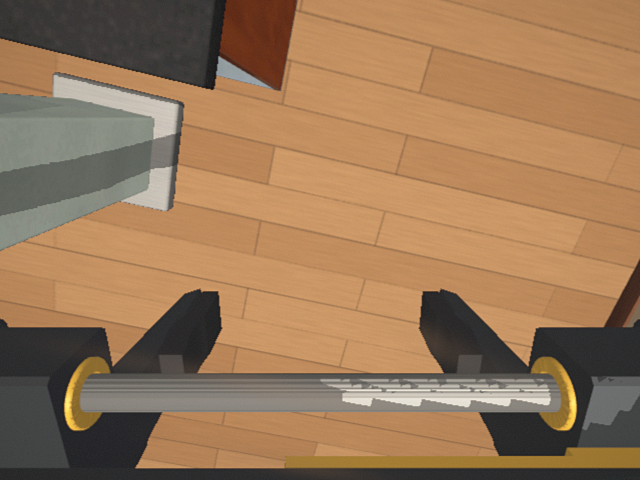

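The wrist view shows only the floor and cart, with the fingers at the bottom of the frame. I'll move over the board and row.

Units first: shifts go in shares of 0.8 m and turns go in shares of 2 pi rad. So 0.365 m / 0.8 = 0.4563, -0.203 m / 0.8 = -0.2538, 0.227 rad / 6.2832 = 0.0361.

Request:
inch_along:
  offsets:
    - [1, 0.4563, -0.2538, -0.1, 0, 0, 0.0361]
    - [1, 0.4563, -0.2538, -0.1, 0, 0, 0.0361]
    - [1, 0.4563, -0.2538, -0.1, 0, 0, 0.0361]
    - [1, 0.4563, -0.2538, -0.1, 0, 0, 0.0361]
    - [1, 0.4563, -0.2538, -0.1, 0, 0, 0.0361]
    - [1, 0.4563, -0.2538, -0.1, 0, 0, 0.0361]
    - [1, 0.4563, -0.2538, -0.1, 0, 0, 0.0361]
    - [1, 0.4563, -0.2538, -0.1, 0, 0, 0.0361]
    - [1, 0.4563, -0.2538, -0.1, 0, 0, 0.0361]
    - [1, 0.4563, -0.2538, -0.1, 0, 0, 0.0361]
  grip_n: 20

```text
clock: 1.15
tool_pos: [0.4548, -0.3248, 0.3193]
eef_rot: [1.0, 0.004, 0.002, -0.001]
contact_force: [-0.2, -0.4, -0.2]
opening: 0.999
finger_force: 0.0
```

Request:
inch_along:
  offsets:
    - [1, 0, 0, 0, 0, 0, 0]
    - [1, 0, 0, 0, 0, 0, 0]
    - [1, 0, 0, 0, 0, 0, 0]

```text
clock: 1.45
tool_pos: [0.449, -0.3305, 0.3184]
eef_rot: [1.0, -0.002, -0.001, 0.0]
contact_force: [-0.7, 0.4, 0.9]
opening: 1.001
finger_force: 0.0
```

Run:
```python
from h import *
s=get_state();print(s['q'].round(3),s['eef_rot'].round(3))
c=camera_params("wrist");p,d=snapshot("wrist");np.savez("w1.npz",p=p,d=d,**c);cv2.imwrite("pics/w1.png",p[:,:,::-1])
M=cv2.Rodrigues(c['rvec'])[0];print("cam",-M.T@c['tvec'],M.round(3))
```

```text
[ 0.626  0.505 -0.121  1.667  0.072  0.975 -1.094] [ 1.    -0.002 -0.001  0.   ]
cam [ 0.5296846  -0.32985486  0.4649704 ] [[-0.004 -1.     0.   ]
 [-0.95   0.004  0.311]
 [-0.311  0.001 -0.95 ]]
```

View pics/w1.png

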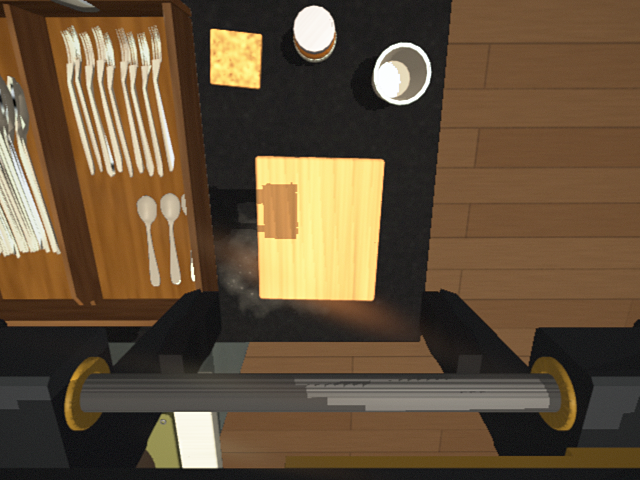

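The wrist view shows the board with corners near (256,156), (384,158), (376,300) and (260,299). The coaster is at (236,59), the jar lid at (315,29) and the cup rim at (401,73).

Add to h.py:
```python
def blob(p,box,lo,hi):
    "largest HSV blob contour in box (x0,y0,x1,y1)"
    x0,y0,x1,y1=box; hsv=cv2.cvtColor(p,cv2.COLOR_RGB2HSV)
    m=np.zeros((480,640),np.uint8); m[y0:y1,x0:x1]=cv2.inRange(hsv,lo,hi)[y0:y1,x0:x1]
    m=cv2.morphologyEx(m,cv2.MORPH_CLOSE,np.ones((5,5),np.uint8))
    return max(cv2.findContours(m,cv2.RETR_EXTERNAL,cv2.CHAIN_APPROX_NONE)[0],key=cv2.contourArea)[:,0].astype(float)
def rect(c,k,z):
    P=cast(c,k,z)[:,:2]; r=cv2.minAreaRect((P*1000).astype(np.float32)); return np.round(r[0],1),np.round(r[1],1),round(r[2],2)
def tri(c1,u1,c2,u2):
    def pm(c): return np.array([[c['fx'],0,c['cx']],[0,c['fy'],c['cy']],[0,0,1]])@np.c_[cv2.Rodrigues(np.array(c['rvec']))[0],c['tvec']]
    X=cv2.triangulatePoints(pm(c1),pm(c2),np.array(u1,float).reshape(2,1),np.array(u2,float).reshape(2,1))[:,0]; return X[:3]/X[3]
```

Run:
```python
from h import *
f=np.load("top0.npz");w=np.load("w1.npz");ct=camera_params("top");cw={k:w[k] for k in ('fx','fy','cx','cy','rvec','tvec')}
wood=((8,40,120),(30,255,255)); white=((0,0,130),(180,70,255))
J=[("board",(240,140,400,315),(412,255,500,360),((8,30,40),(32,255,255)),.012),("coaster",(205,20,270,95),(401,205,430,236),((5,60,60),(32,255,255)),.010),
("jarlid",(288,0,342,56),(440,196,470,220),white,.062),("cuprim",(365,35,440,110),(474,208,512,245),((0,0,60),(180,90,255)),.058)]
for n,bw,bt,(lo,hi),z in J:
    kw=blob(w['p'],bw,lo,hi);kt=blob(f['p'],bt,lo,hi)
    cen=[]
    for c,k in((cw,kw),(ct,kt)):
        print(n,len(k),*rect(c,k,z)); 
        cen.append(cv2.minAreaRect(k.astype(np.float32))[0] if n in("board","coaster") else cv2.fitEllipse(k.astype(np.float32))[0])
    print("   tri",tri(cw,cen[0],ct,cen[1]).round(4),"px",np.round(cen,1).tolist())
# depth in wrist
    d=w['d'];i=np.round(cen[0]).astype(int);print("   depth z",deproj(cw,[i],[d[i[1],i[0]]])[0].round(4))
```

```text
board 720 [ 380.3 -329.1] [217.4 214.8] 89.78
board 382 [ 389.2 -328.8] [204.7 244.5] 88.46
   tri [ 0.3876 -0.3283  0.0097] px [[319.5, 234.0], [455.5, 307.0]]
   depth z [ 0.3877 -0.3295  0.0114]
coaster 209 [ 591.1 -236.2] [58.3 57.5] 84.32
coaster 92 [ 592.8 -235.8] [58.3 57.6] 84.26
   tri [ 0.5921 -0.2357  0.011 ] px [[234.6, 58.4], [413.5, 220.3]]
   depth z [ 0.5921 -0.2361  0.0106]
jarlid 157 [ 608.8 -324.6] [40.5 42.8] 89.8
jarlid 51 [ 612.1 -324.4] [39.  38.6] 48.4
   tri [ 0.61   -0.3248  0.0615] px [[314.3, 30.7], [456.4, 208.4]]
   depth z [ 0.6082 -0.3245  0.0628]
cuprim 175 [ 570.5 -412.4] [59.  58.5] 65.22
cuprim 79 [ 571.5 -407.8] [69.2 57.7] 89.72
   tri [ 0.5739 -0.417   0.0326] px [[401.5, 73.4], [493.2, 226.1]]
   depth z [ 0.5767 -0.4231  0.0059]
```

Run:
```python
from h import *
f=np.load("top0.npz");w=np.load("w1.npz");ct=camera_params("top");cw={k:w[k] for k in ('fx','fy','cx','cy','rvec','tvec')}
Q=[]
for c,p,b in((cw,w['p'],(240,140,400,315)),(ct,f['p'],(412,255,500,360))):
    k=blob(p,b,(8,60,160),(32,255,255)); k=cv2.convexHull(k.astype(np.float32))[:,0]
    print(rect(c,k,.012)); q=cv2.approxPolyDP(k,8,True)[:,0]; print(q.tolist()); Q.append(q)
    print(cast(c,q,.012).round(4)[:,:2].tolist())
k=blob(f['p'],(110,255,150,325),(0,0,110),(180,80,255)); print("spoon",rect(ct,k,.004)); P=cast(ct,k,.004)
print(P.min(0),P.max(0))
```

```text
(array([ 389.5, -326.8]), array([155.4, 189.6]), 88.45)
[[257.0, 156.0], [383.0, 160.0], [372.0, 300.0], [259.0, 296.0]]
[[0.4856, -0.2547], [0.4804, -0.4053], [0.294, -0.3996], [0.3006, -0.247]]
(array([ 389.9, -327. ]), array([155. , 188.9]), 88.48)
[[422.0, 266.0], [487.0, 267.0], [489.0, 347.0], [422.0, 345.0]]
[[0.4837, -0.2524], [0.4806, -0.4049], [0.2958, -0.4014], [0.3013, -0.2471]]
spoon (array([434.4, 430.4]), array([ 26.1, 121.8]), 87.8)
[0.37389755 0.41562152 0.004     ] [0.49511767 0.44510601 0.004     ]
```

Board centre is (0.3897, -0.3269) with yaw about -0.028, and its size of 155x189 mm matches. Coaster is (0.592, -0.236) with yaw -0.099 and top about 0.0106. Next I hover over the coaster with the fingers closing along x, because of the tray.

In the tool's units: 0.16 m / 0.8 = 0.2, 0.143 m / 0.8 = 0.1788, -1.472 rad / 6.2832 = -0.2343.

Request:
inch_along:
  offsets:
    - [1, 0.1788, -0.1188, 0.2, 0, 0, -0.2343]
    - [1, 0.1788, -0.1188, 0.2, 0, 0, -0.2343]
    - [1, 0.1788, -0.1188, 0.2, 0, 0, -0.2343]
    - [1, 0.1788, -0.1188, 0.2, 0, 0, -0.2343]
    - [1, 0.1788, -0.1188, 0.2, 0, 0, -0.2343]
    - [1, 0.1788, -0.1188, 0.2, 0, 0, -0.2343]
    - [1, 0.1788, -0.1188, 0.2, 0, 0, -0.2343]
    - [1, 0.1788, -0.1188, 0.2, 0, 0, -0.2343]
    - [1, 0.1788, -0.1188, 0.2, 0, 0, -0.2343]
    - [1, 0.1788, -0.1188, 0.2, 0, 0, -0.2343]

```text
clock: 2.5
tool_pos: [0.5929, -0.2355, 0.1584]
eef_rot: [0.74, 0.673, -0.0, -0.0]
contact_force: [-0.3, -1.0, 0.4]
opening: 0.999
finger_force: 0.0
```

Request:
inch_along:
  offsets:
    - [1, 0, 0, 0, 0, 0, 0]
    - [1, 0, 0, 0, 0, 0, 0]
    - [1, 0, 0, 0, 0, 0, 0]

```text
clock: 2.8
tool_pos: [0.5934, -0.2346, 0.1587]
eef_rot: [0.742, 0.67, -0.0, 0.0]
contact_force: [-0.2, -0.3, 1.1]
opening: 1.004
finger_force: 0.0
```

Run:
```python
from h import *
s=get_state();print(s['tool_pos'],s['q'].round(3),R.from_quat(s['eef_rot']).as_matrix().round(3).tolist())
print(totool([.592,-.236,.004]).round(4))
c=camera_params("wrist");p,d=snapshot("wrist");cv2.imwrite("pics/w2.png",p[:,:,::-1]);np.savez("w2.npz",p=p,d=d,**c)
try:
    k=blob(p,(200,50,440,478),(5,60,60),(32,255,255)); print(rect(c,k,.0105),k.min(0),k.max(0))
except Exception as e: print(e)
```

```text
[ 0.59342871 -0.23458573  0.15869675] [ 0.561  0.836 -0.483  1.587  0.482  0.839 -0.215] [[0.101, 0.995, -0.0], [0.995, -0.101, -0.0], [-0.0, -0.0, -1.0]]
[-0.0015 -0.0013  0.1547]
(array([ 568.9, -140.7]), array([ 79.9, 128.7]), 89.89) [200.  50.] [364. 166.]
```

View pics/w2.png

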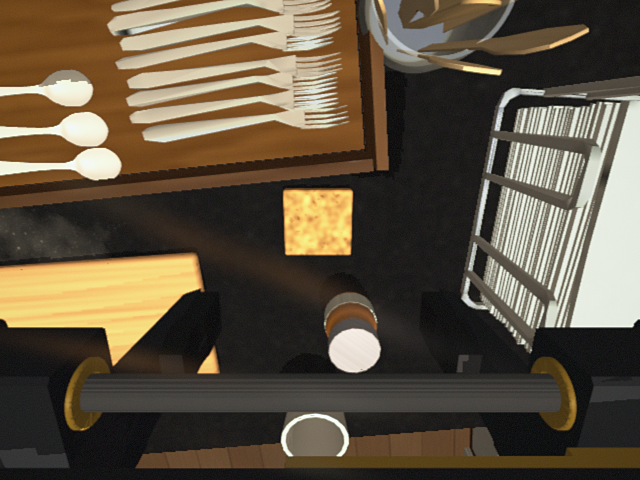

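The coaster shows square in the frame at (318,222), between the finger directions. The tray is above it and the rack to the right at x of about 470 px, both clear of the fingers.

Run:
```python
from h import *
w=np.load("w2.npz");c={k:w[k] for k in ('fx','fy','cx','cy','rvec','tvec')};p=w['p']
k=blob(p,(272,180,365,266),(5,60,60),(32,255,255)); r=rect(c,k,.0105);print(r); print(totool([r[0][0]/1000,r[0][1]/1000,.0035]).round(4))
```

```text
(array([ 591.2, -235.1]), array([57.1, 56.8]), 84.14)
[-0.0009 -0.0022  0.1552]
```

In the tool's units: 0.155 m / 0.8 = 0.1938, 0.145 m / 0.8 = 0.1813.

Request:
inch_along:
  offsets:
    - [1, -0.0013, -0.0025, 0.0625, 0, 0, 0]
    - [1, -0.0013, -0.0025, 0.125, 0, 0, 0]
    - [1, -0.0013, -0.0025, 0.1625, 0, 0, 0]
    - [1, -0.0013, -0.0025, 0.1813, 0, 0, 0]
    - [1, -0.0013, -0.0025, 0.1938, 0, 0, 0]
    - [1, -0.0013, -0.0025, 0.1938, 0, 0, 0]
    - [1, -0.0013, -0.0025, 0.1938, 0, 0, 0]
  grip_n: 15

```text
clock: 3.55
tool_pos: [0.5928, -0.2352, 0.0052]
eef_rot: [0.741, 0.671, 0.001, 0.001]
contact_force: [-0.3, 0.0, 1.5]
opening: 1.001
finger_force: 0.0
```

Request:
inch_along:
  offsets:
    - [0, 0, 0, 0, 0, 0, 0]
    - [0, 0, 0, 0, 0, 0, 0]
    - [0, 0, 0, 0, 0, 0, 0]
    - [0, 0, 0, 0, 0, 0, 0]
    - [0, 0, 0, 0, 0, 0, 0]
    - [0, 0, 0, 0, 0, 0, 0]
    - [0, 0, 0, 0, 0, 0, 0]
    - [0, 0, 0, 0, 0, 0, 0]
  grip_n: 15

```text
clock: 4.35
tool_pos: [0.5916, -0.2351, 0.004]
eef_rot: [0.741, 0.671, -0.0, 0.0]
contact_force: [-1.1, -0.2, 4.6]
opening: 0.631
finger_force: 15.0
```

In the tool's units: -0.1917 m / 0.8 = -0.2396, -0.1117 m / 0.8 = -0.1396, -0.071 rad / 6.2832 = -0.0113.

Request:
inch_along:
  offsets:
    - [0, 0, 0, -0.0375, 0, 0, 0]
    - [0, 0, 0, -0.1, 0, 0, 0]
    - [0, 0, 0, -0.125, 0, 0, 0]
    - [0, -0.07, -0.12, -0.125, 0, 0, -0.0113]
    - [0, -0.1396, -0.2396, -0.125, 0, 0, -0.0113]
    - [0, -0.1396, -0.2396, -0.1125, 0, 0, -0.0113]
    - [0, -0.1396, -0.2396, -0.0875, 0, 0, -0.0113]
    - [0, -0.1396, -0.2396, -0.0575, 0, 0, -0.0113]
    - [0, -0.1396, -0.2396, -0.0575, 0, 0, -0.0113]
    - [0, -0.1396, -0.2396, -0.0575, 0, 0, -0.0113]

```text
clock: 5.35
tool_pos: [0.3901, -0.3268, 0.0494]
eef_rot: [0.717, 0.697, 0.0, -0.0]
contact_force: [0.6, -0.7, 0.3]
opening: 0.635
finger_force: 15.0
```

Run:
```python
from h import *
s=get_state();print(s['tool_pos'],s['q'].round(3),R.from_quat(s['eef_rot']).as_matrix().round(3).tolist())
print(totool([.3897,-.3269,.017]).round(4))
```

```text
[ 0.39006674 -0.32676036  0.04935179] [ 0.793  0.878 -0.307  2.038  0.769  0.34  -0.174] [[0.028, 1.0, -0.0], [1.0, -0.028, 0.001], [0.001, -0.0, -1.0]]
[-0.0002 -0.0004  0.0324]
```

In the tool's units: 0.0325 m / 0.8 = 0.0406, 0.028 m / 0.8 = 0.035.

Request:
inch_along:
  offsets:
    - [0, 0, 0, 0.0188, 0, 0, 0]
    - [0, 0, 0, 0.035, 0, 0, 0]
    - [0, 0, 0, 0.0406, 0, 0, 0]
    - [0, 0, 0, 0.0406, 0, 0, 0]
    - [0, 0, 0, 0.0406, 0, 0, 0]
    - [0.7, 0, 0, 0.0406, 0, 0, 0]
    - [0.8, 0, 0, 0.0406, 0, 0, 0]
    - [0.9, 0, 0, 0.0406, 0, 0, 0]
    - [1, 0, 0, 0.0406, 0, 0, 0]
    - [1, 0, 0, 0.0406, 0, 0, 0]

```text
clock: 6.35
tool_pos: [0.3897, -0.3272, 0.0173]
eef_rot: [0.717, 0.697, -0.0, 0.0]
contact_force: [-0.2, 0.6, -0.5]
opening: 0.998
finger_force: 0.0
```

Request:
inch_along:
  offsets:
    - [1, 0, 0, -0.0375, 0, 0, 0]
    - [1, 0, 0, -0.1, 0, 0, 0]
    - [1, 0, 0, -0.1625, 0, 0, 0]
    - [1, 0, 0, -0.1875, 0, 0, 0]
    - [1, 0, 0, -0.1875, 0, 0, 0]
    - [1, 0, 0, -0.1875, 0, 0, 0]

```text
clock: 6.95
tool_pos: [0.3892, -0.3274, 0.1671]
eef_rot: [0.717, 0.697, -0.0, 0.0]
contact_force: [-0.4, -1.1, 0.5]
opening: 1.0
finger_force: 0.0
```

Run:
```python
from h import *
s=get_state();print(s['tool_pos'],s['q'].round(3),R.from_quat(s['eef_rot']).as_matrix().round(3).tolist())
c=camera_params("wrist");p,d=snapshot("wrist");cv2.imwrite("pics/w3.png",p[:,:,::-1]);np.savez("w3.npz",p=p,d=d,**c)
c=camera_params("top");p,d=snapshot("top");np.savez("t3.npz",p=p,d=d)
print("cup target", totool([.571,-.412,.11]).round(4))
```

```text
[ 0.38923513 -0.327386    0.16709612] [ 0.938  0.694 -0.538  1.974  0.589  0.633 -0.015] [[0.028, 1.0, -0.0], [1.0, -0.028, -0.0], [-0.0, -0.0, -1.0]]
cup target [-0.0801  0.1847  0.0554]
```

View pics/w3.png

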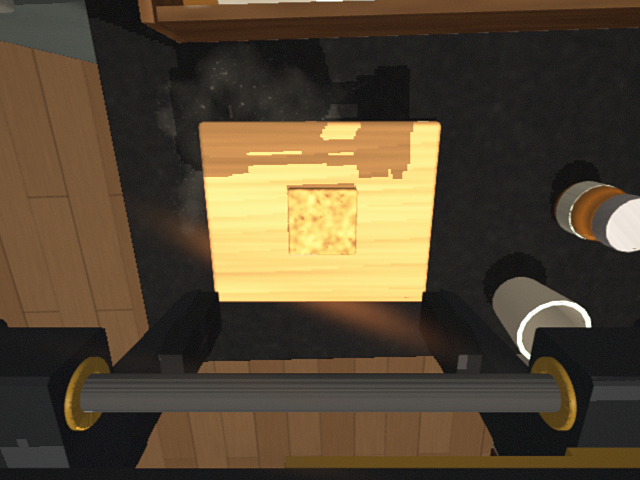

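The coaster lies square in the middle of the board, corners about (288,186) to (357,254). I'll check it with numbers and refine the cup and jar from a second view (w2).

Run:
```python
from h import *
def ld(n):
    w=np.load(n);return {k:w[k] for k in ('fx','fy','cx','cy','rvec','tvec')},w['p']
c,p=ld("w3.npz")
print("coaster",cast(c,[[288,186],[357,186],[357,254.5],[289,254.5]],.022)[:,:2].round(4).tolist(),cast(c,[[322.7,220]],.022).round(4))
print("board",cast(c,[[200,121.5],[440.5,121.5],[428,301],[216,301]],.012)[:,:2].round(4).tolist())
c,p=ld("w2.npz"); c1,p1=ld("w1.npz")
k1=blob(p1,(365,35,440,110),(0,0,60),(180,90,255));k2=blob(p,(270,405,360,470),(0,0,190),(180,60,255))
for cc,k in((c1,k1),(c,k2)): print("cup",rect(cc,k,.058), (cast(cc,k,.058).min(0)+cast(cc,k,.058).max(0))/2)
j1=blob(p1,(288,0,342,56),(0,0,130),(180,70,255)); j2=blob(p,(322,326,388,375),(0,0,150),(180,70,255))
for cc,k in((c1,j1),(c,j2)): print("jar",rect(cc,k,.062))
E=lambda k:cv2.fitEllipse(k.astype(np.float32))[0]
print("tri cup",tri(c1,E(k1),c,E(k2)),"jar",tri(c1,E(j1),c,E(j2)))
```

```text
coaster [[0.3648, -0.2967], [0.4192, -0.2983], [0.4193, -0.3559], [0.3624, -0.3543]] [[ 0.3914 -0.3252  0.022 ]]
board [[0.2987, -0.2464], [0.4846, -0.2518], [0.4844, -0.4064], [0.2932, -0.4008]]
cup (array([ 570.5, -412.4]), array([59. , 58.5]), 65.22) [ 0.5701698  -0.41215959  0.058     ]
cup (array([ 570.9, -406.8]), array([44., 57.]), 84.11) [ 0.57035553 -0.40766002  0.058     ]
jar (array([ 608.8, -324.6]), array([40.5, 42.8]), 89.8)
jar (array([ 610.1, -324.3]), array([38.9, 38.5]), 33.38)
tri cup [ 0.57072373 -0.41207064  0.05753213] jar [ 0.60959787 -0.3249612   0.06021947]
```

Coaster centre is (0.391, -0.326) against the board centre (0.390, -0.3265), so it is centred. The cup rim triangulates to height 0.0575 and the jar lid to 0.060. Next is the cup.

In the tool's units: 0.1845 m / 0.8 = 0.2306, 0.142 m / 0.8 = 0.1775.

Request:
inch_along:
  offsets:
    - [1, -0.025, 0.0575, 0.025, 0, 0, 0]
    - [1, -0.05, 0.115, 0.0563, 0, 0, 0]
    - [1, -0.075, 0.1725, 0.0563, 0, 0, 0]
    - [1, -0.1, 0.2306, 0.0563, 0, 0, 0]
    - [1, -0.1, 0.2306, 0.0625, 0, 0, 0]
    - [1, -0.1, 0.2306, 0.1, 0, 0, 0]
    - [1, -0.1, 0.2306, 0.15, 0, 0, 0]
    - [1, -0.1, 0.2306, 0.1713, 0, 0, 0]
    - [1, -0.1, 0.2306, 0.1775, 0, 0, 0]
    - [1, -0.1, 0.2306, 0.1775, 0, 0, 0]

```text
clock: 8.05
tool_pos: [0.5717, -0.4119, 0.0246]
eef_rot: [0.717, 0.697, -0.0, -0.001]
contact_force: [-0.7, -0.1, -0.3]
opening: 0.999
finger_force: 0.0
```

Request:
inch_along:
  offsets:
    - [0, 0, 0, 0, 0, 0, 0]
    - [0, 0, 0, 0, 0, 0, 0]
    - [0, 0, 0, 0, 0, 0, 0]
    - [0, 0, 0, 0, 0, 0, 0]
    - [0, 0, 0, 0, 0, 0, 0]
    - [0, 0, 0, 0, 0, 0, 0]
    - [0, 0, 0, 0, 0, 0, 0]
    - [0, 0, 0, 0, 0, 0, 0]
  grip_n: 20

```text
clock: 8.85
tool_pos: [0.5719, -0.4126, 0.026]
eef_rot: [0.717, 0.697, -0.0, 0.0]
contact_force: [-2.4, -0.8, 4.9]
opening: 0.618
finger_force: 19.7
```

Run:
```python
from h import *
s=get_state();print(s['tool_pos'],s['q'].round(3))
```

```text
[ 0.57190524 -0.41260901  0.02600153] [ 0.79   1.096 -0.485  1.404  0.62   0.795  0.062]
```

In the tool's units: -0.1835 m / 0.8 = -0.2294, -0.09 m / 0.8 = -0.1125.

Request:
inch_along:
  offsets:
    - [0, 0, 0, -0.0375, 0, 0, 0]
    - [0, 0, 0, -0.0875, 0, 0, 0]
    - [0, 0.025, -0.0575, -0.1125, 0, 0, 0]
    - [0, 0.05, -0.115, -0.1125, 0, 0, 0]
    - [0, 0.075, -0.1725, -0.1125, 0, 0, 0]
    - [0, 0.1013, -0.2294, -0.1125, 0, 0, 0]
    - [0, 0.1013, -0.2294, -0.0875, 0, 0, 0]
    - [0, 0.1013, -0.2294, -0.0625, 0, 0, 0]
    - [0, 0.1013, -0.2294, -0.0625, 0, 0, 0]
    - [0, 0.1013, -0.2294, -0.0625, 0, 0, 0]

```text
clock: 9.85
tool_pos: [0.3912, -0.3261, 0.0752]
eef_rot: [0.717, 0.697, 0.0, -0.0]
contact_force: [-0.6, -0.8, -1.5]
opening: 0.616
finger_force: 19.9
```

Run:
```python
from h import *
s=get_state();print(s['tool_pos'],s['q'].round(3)); print(totool([.3905,-.3265,.0485]).round(4))
```

```text
[ 0.39115478 -0.32608565  0.07522509] [ 0.834  0.837 -0.379  2.029  0.749  0.415 -0.16 ]
[-0.0004 -0.0006  0.0267]
```

In the tool's units: 0.0267 m / 0.8 = 0.0334, 0.022 m / 0.8 = 0.0275.

Request:
inch_along:
  offsets:
    - [0, 0, 0, 0.015, 0, 0, 0]
    - [0, 0, -0.0006, 0.0275, 0, 0, 0]
    - [0, 0, -0.0006, 0.0334, 0, 0, 0]
    - [0, 0, -0.0006, 0.0334, 0, 0, 0]
    - [0, 0, -0.0006, 0.0334, 0, 0, 0]
    - [0.65, 0, -0.0006, 0.0334, 0, 0, 0]
    - [0.75, 0, -0.0006, 0.0334, 0, 0, 0]
    - [0.9, 0, -0.0006, 0.0334, 0, 0, 0]
    - [1, 0, -0.0006, 0.0334, 0, 0, 0]
    - [1, 0, -0.0006, 0.0334, 0, 0, 0]

```text
clock: 10.85
tool_pos: [0.3902, -0.3262, 0.0486]
eef_rot: [0.717, 0.697, -0.0, 0.0]
contact_force: [-0.1, 0.9, -0.3]
opening: 0.984
finger_force: 0.0
```

Request:
inch_along:
  offsets:
    - [1, 0, 0, -0.0375, 0, 0, 0]
    - [1, 0, 0, -0.1, 0, 0, 0]
    - [1, 0, 0, -0.1625, 0, 0, 0]
    - [1, 0, 0, -0.1875, 0, 0, 0]
    - [1, 0, 0, -0.1875, 0, 0, 0]
    - [1, 0, 0, -0.1875, 0, 0, 0]

```text
clock: 11.45
tool_pos: [0.3897, -0.3264, 0.1984]
eef_rot: [0.717, 0.697, -0.0, 0.0]
contact_force: [-1.3, 0.3, 0.1]
opening: 1.001
finger_force: 0.0
```

Run:
```python
from h import *
s=get_state();print(s['tool_pos'],s['q'].round(3),R.from_quat(s['eef_rot']).as_matrix().round(3).tolist())
c=camera_params("wrist");p,d=snapshot("wrist");cv2.imwrite("pics/w4.png",p[:,:,::-1]);np.savez("w4.npz",p=p,d=d,**c)
print("jar target", totool([.6095,-.3246,.12]).round(4))
```

```text
[ 0.38974886 -0.32635608  0.1983815 ] [ 0.973  0.652 -0.595  1.944  0.549  0.711  0.017] [[0.028, 1.0, -0.0], [1.0, -0.028, -0.001], [-0.001, -0.0, -1.0]]
jar target [0.0076 0.2202 0.0772]
```

View pics/w4.png

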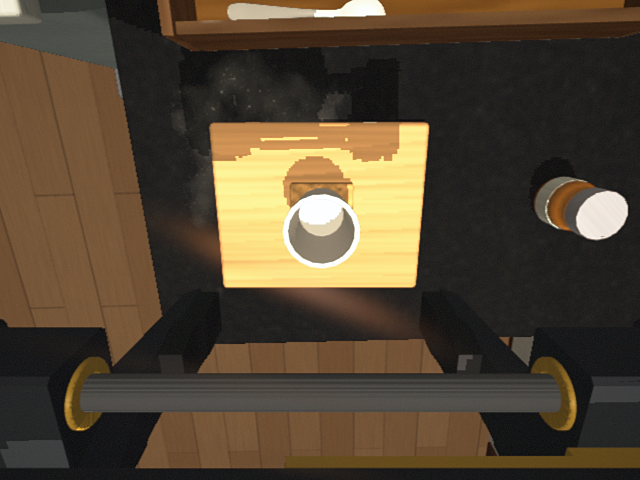

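The cup stands upright with rim centre about (321,230) px, over the coaster. The jar is at lid (598,214). I'll turn the hand so the fingers close along board y, with the camera on the robot's side, and go to the jar.

Run:
```python
from h import *
w=np.load("w4.npz");c={k:w[k] for k in ('fx','fy','cx','cy','rvec','tvec')}
k=blob(w['p'],(275,185,368,275),(0,0,225),(180,40,255));print(rect(c,k,.080),cast(c,[[321,230.5]],.08).round(4))
```

```text
(array([ 390.6, -326.1]), array([56.5, 57. ]), 40.79) [[ 0.3904 -0.325   0.08  ]]
```

Request:
inch_along:
  offsets:
    - [1, 0.01, 0.0275, 0, 0, 0, -0.0239]
    - [1, 0.01, 0.055, 0, 0, 0, -0.0477]
    - [1, 0.01, 0.0825, 0, 0, 0, -0.0716]
    - [1, 0.01, 0.11, 0, 0, 0, -0.0955]
    - [1, 0.01, 0.1375, 0, 0, 0, -0.1194]
    - [1, 0.01, 0.165, 0, 0, 0, -0.1432]
    - [1, 0.01, 0.1925, 0, 0, 0, -0.1671]
    - [1, 0.01, 0.22, 0, 0, 0, -0.191]
    - [1, 0.01, 0.25, 0.025, 0, 0, -0.2149]
    - [1, 0.01, 0.275, 0.05, 0, 0, -0.2387]

```text
clock: 12.5
tool_pos: [0.611, -0.3237, 0.1558]
eef_rot: [0.046, 0.999, 0.0, -0.001]
contact_force: [0.7, 0.2, -0.3]
opening: 1.001
finger_force: 0.0
```

Request:
inch_along:
  offsets:
    - [1, 0, 0, 0, 0, 0, -0.0113]
    - [1, 0, 0, 0, 0, 0, -0.0113]
    - [1, 0, 0, 0, 0, 0, -0.0113]

```text
clock: 12.8
tool_pos: [0.6098, -0.3239, 0.1571]
eef_rot: [0.014, 1.0, 0.0, -0.001]
contact_force: [-0.8, -0.2, 0.3]
opening: 1.0
finger_force: 0.0
```

Run:
```python
from h import *
s=get_state();print(s['tool_pos'],s['q'].round(3),R.from_quat(s['eef_rot']).as_matrix().round(3).tolist())
print("jar target", totool([.6095,-.3246,.015]).round(4))
```

```text
[ 0.6097553  -0.32387961  0.15705635] [ 0.842  1.022 -0.94   1.394  0.851  1.157  1.331] [[-1.0, 0.029, -0.002], [0.029, 1.0, 0.001], [0.002, 0.001, -1.0]]
jar target [-1.000e-04 -8.000e-04  1.421e-01]
```

Cup is at (0.3906, -0.3261), centred. I'm lowering on the jar.

In the tool's units: 0.142 m / 0.8 = 0.1775, 0.135 m / 0.8 = 0.1688.

Request:
inch_along:
  offsets:
    - [1, 0, -0.0013, 0.05, 0, 0, 0]
    - [1, 0, -0.0013, 0.1, 0, 0, 0]
    - [1, 0, -0.0013, 0.1438, 0, 0, 0]
    - [1, 0, -0.0013, 0.1688, 0, 0, 0]
    - [1, 0, -0.0013, 0.1775, 0, 0, 0]
    - [1, 0, -0.0013, 0.1775, 0, 0, 0]
    - [1, 0, -0.0013, 0.1775, 0, 0, 0]

```text
clock: 13.5
tool_pos: [0.6116, -0.3255, 0.0184]
eef_rot: [0.014, 1.0, -0.0, 0.001]
contact_force: [0.2, 0.7, -0.3]
opening: 1.003
finger_force: 0.0
```

Request:
inch_along:
  offsets:
    - [0, 0, 0, 0, 0, 0, 0]
    - [0, 0, 0, 0, 0, 0, 0]
    - [0, 0, 0, 0, 0, 0, 0]
    - [0, 0, 0, 0, 0, 0, 0]
    - [0, 0, 0, 0, 0, 0, 0]
    - [0, 0, 0, 0, 0, 0, 0]
    - [0, 0, 0, 0, 0, 0, 0]
    - [0, 0, 0, 0, 0, 0, 0]
    - [0, 0, 0, 0, 0, 0, 0]
    - [0, 0, 0, 0, 0, 0, 0]
  grip_n: 20

```text
clock: 14.5
tool_pos: [0.6103, -0.3253, 0.0166]
eef_rot: [0.014, 1.0, -0.0, -0.0]
contact_force: [-0.5, 0.4, 1.1]
opening: 0.491
finger_force: 20.0
```

Run:
```python
from h import *
s=get_state();print(s['tool_pos'],s['q'].round(3),R.from_quat(s['eef_rot']).as_matrix().round(3).tolist())
d=.0625; t=np.array([.3902+d*np.cos(.028),-.3264-d*np.sin(.028),.0])
print(t,totool(t+[0,0,s['tool_pos'][2]+.0125]).round(4))
```

```text
[ 0.61032283 -0.32533453  0.01655188] [ 0.812  1.191 -0.845  1.443  1.     0.972  1.239] [[-1.0, 0.028, -0.0], [0.028, 1.0, -0.0], [0.0, -0.0, -1.0]]
[ 0.4526755  -0.32814977  0.        ] [ 0.1575 -0.0072 -0.0125]
```

In the tool's units: 0.1575 m / 0.8 = 0.1969, -0.007 m / 0.8 = -0.0088.

Request:
inch_along:
  offsets:
    - [0, 0, 0, -0.0375, 0, 0, 0]
    - [0, 0, 0, -0.0875, 0, 0, 0]
    - [0, 0, 0, -0.125, 0, 0, 0]
    - [0, 0.05, -0.0025, -0.125, 0, 0, 0]
    - [0, 0.1, -0.005, -0.125, 0, 0, 0]
    - [0, 0.15, -0.0088, -0.125, 0, 0, 0]
    - [0, 0.1969, -0.0088, -0.125, 0, 0, 0]
    - [0, 0.1969, -0.0088, -0.1, 0, 0, 0]
    - [0, 0.1969, -0.0088, -0.0625, 0, 0, 0]
    - [0, 0.1969, -0.0088, -0.0375, 0, 0, 0]

```text
clock: 15.5
tool_pos: [0.4517, -0.3283, 0.0452]
eef_rot: [0.014, 1.0, -0.0, -0.001]
contact_force: [-0.5, 0.1, -0.5]
opening: 0.494
finger_force: 20.0
```

Request:
inch_along:
  offsets:
    - [0, 0, 0, 0, 0, 0, 0]
    - [0, 0, 0, 0, 0, 0, 0]

```text
clock: 15.7
tool_pos: [0.4529, -0.3277, 0.0467]
eef_rot: [0.014, 1.0, 0.0, 0.0]
contact_force: [0.3, -0.4, -1.1]
opening: 0.491
finger_force: 20.0
```

Run:
```python
from h import *
s=get_state();print(s['tool_pos']);print(totool([.4527,-.3281,.0295]).round(4))
```

```text
[ 0.45292223 -0.32773155  0.04674407]
[ 0.0002 -0.0004  0.0172]
```

In the tool's units: 0.0168 m / 0.8 = 0.021, 0.01 m / 0.8 = 0.0125.

Request:
inch_along:
  offsets:
    - [0, 0, -0.0005, 0.0125, 0, 0, 0]
    - [0, 0, -0.0005, 0.021, 0, 0, 0]
    - [0, 0, -0.0005, 0.021, 0, 0, 0]
    - [0, 0, -0.0005, 0.021, 0, 0, 0]
    - [0.53, 0, -0.0005, 0.021, 0, 0, 0]
    - [0.6, 0, -0.0005, 0.021, 0, 0, 0]
    - [0.75, 0, -0.0005, 0.021, 0, 0, 0]
    - [0.8, 0, -0.0005, 0.021, 0, 0, 0]
    - [0.8, 0, -0.0005, 0.021, 0, 0, 0]

```text
clock: 16.6
tool_pos: [0.4527, -0.3284, 0.0298]
eef_rot: [0.014, 1.0, -0.0, 0.0]
contact_force: [-0.5, 0.3, -0.1]
opening: 0.797
finger_force: 0.0
```

Request:
inch_along:
  offsets:
    - [0.8, 0, 0, -0.0375, 0, 0, 0]
    - [0.8, 0, 0, -0.1, 0, 0, 0]
    - [0.8, 0, 0, -0.1625, 0, 0, 0]
    - [0.8, 0, 0, -0.225, 0, 0, 0]
    - [0.8, 0, 0, -0.25, 0, 0, 0]
    - [0.8, 0, 0, -0.25, 0, 0, 0]
    - [0.8, 0, 0, -0.25, 0, 0, 0]

```text
clock: 17.3
tool_pos: [0.4522, -0.3286, 0.2294]
eef_rot: [0.014, 1.0, -0.0, -0.0]
contact_force: [-0.2, 0.2, -0.2]
opening: 0.8
finger_force: 0.0
```

Run:
```python
from h import *
s=get_state();print(s['tool_pos'],s['q'].round(3))
c=camera_params("wrist");p,d=snapshot("wrist");cv2.imwrite("pics/w5.png",p[:,:,::-1]);np.savez("w5.npz",p=p,d=d,**c)
k=blob(p,(250,100,400,340),(0,0,140),(180,40,255));print(rect(c,k,.074))
```

```text
[ 0.45216873 -0.32856035  0.22940601] [ 1.106  0.795 -1.026  1.755  0.778  1.057  1.34 ]
(array([ 453. , -327.5]), array([37.9, 38.2]), 88.39)
```

View pics/w5.png

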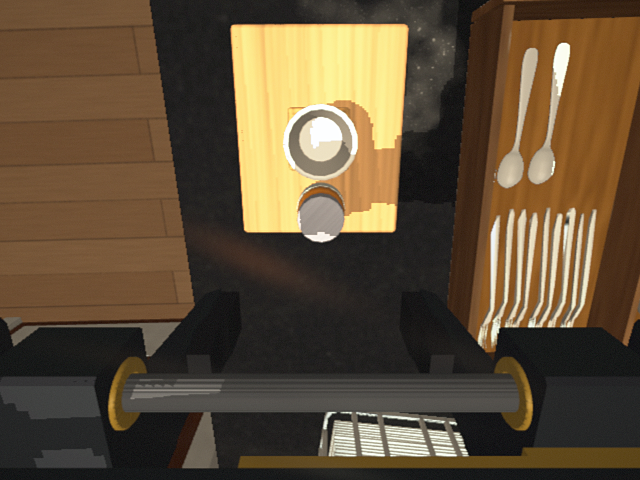

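The jar stands behind the coaster at (0.453, -0.3275). The lid is at (321,218) px and the cup at (320,142), both upright. Next is the spoon: I'll fly over at z of about 0.23.

In the tool's units: 0.5 m / 0.8 = 0.625, 0.45 m / 0.8 = 0.5625.

Request:
inch_along:
  offsets:
    - [0.8, 0, 0.0625, 0, 0, 0, 0]
    - [0.7, 0, 0.125, 0, 0, 0, 0]
    - [0.6, 0, 0.1875, 0, 0, 0, 0]
    - [0.5, 0, 0.25, 0, 0, 0, 0]
    - [0.5, 0, 0.3125, 0, 0, 0, 0]
    - [0.5, 0, 0.375, 0, 0, 0, 0]
    - [0.5, 0.0125, 0.4375, 0, 0, 0, 0]
    - [0.5, 0.0125, 0.5, 0, 0, 0, 0]
    - [0.5, 0.0125, 0.5625, 0, 0, 0, 0]
    - [0.5, 0.0125, 0.625, 0, 0, 0, 0]

```text
clock: 18.35
tool_pos: [0.4555, 0.1719, 0.228]
eef_rot: [0.014, 1.0, -0.001, -0.001]
contact_force: [0.8, -0.4, -0.1]
opening: 0.502
finger_force: 0.0
```

Request:
inch_along:
  offsets:
    - [0.5, 0.0125, 0.0625, 0, 0, 0, 0]
    - [0.5, 0.025, 0.125, 0, 0, 0, 0]
    - [0.5, 0.0375, 0.1875, 0, 0, 0, 0]
    - [0.5, 0.0375, 0.25, 0, 0, 0, 0]
    - [0.5, 0.0375, 0.3125, 0, 0, 0, 0]
    - [0.5, 0.0375, 0.3225, 0, 0, 0, 0]
    - [0.5, 0.0375, 0.3225, 0, 0, 0, 0]
    - [0.5, 0.0375, 0.3225, 0, 0, 0, 0]

```text
clock: 19.15
tool_pos: [0.4338, 0.4273, 0.2281]
eef_rot: [0.014, 1.0, -0.002, -0.001]
contact_force: [0.1, -0.3, 0.7]
opening: 0.5
finger_force: 0.0
```

Run:
```python
from h import *
s=get_state();print(s['tool_pos'],s['q'].round(3))
c=camera_params("wrist");p,d=snapshot("wrist");cv2.imwrite("pics/w6.png",p[:,:,::-1]);np.savez("w6.npz",p=p,d=d,**c)
print(proj(c,[.434,.430,.004]))
```

```text
[0.43383365 0.42727238 0.22807281] [-0.385  0.815 -0.9    1.604  0.704  1.08   0.061]
[[322.7883482  201.14170286]]
```

View pics/w6.png

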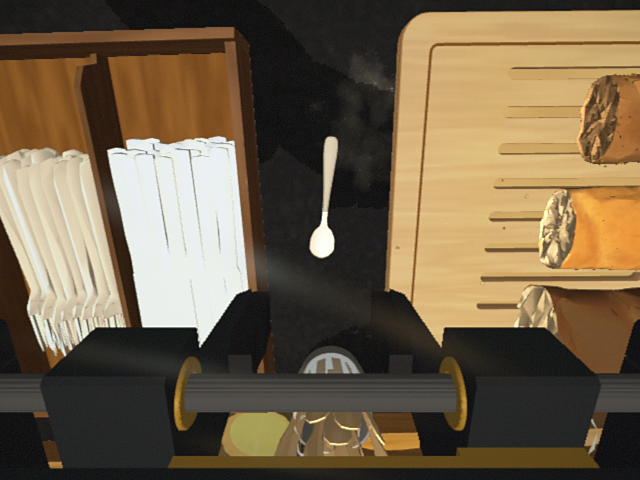

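The spoon's handle end is at (331,137) and its bowl tip at (321,258), bowl away from the robot. The tray edge at about x=245 px and the bread board at about 390 px leave room for narrowed fingers.

Run:
```python
from h import *
w=np.load("w6.npz");c={k:w[k] for k in ('fx','fy','cx','cy','rvec','tvec')};p=w['p'];f=np.load("top0.npz");ct=camera_params("top")
k=blob(p,(295,120,350,275),(0,0,120),(180,80,255)); kt=blob(f['p'],(110,255,150,325),(0,0,110),(180,80,255))
for cc,kk in((c,k),(ct,kt)):
    P=cast(cc,kk,.004)[:,:2]; o,e,_=[None]*3
    h=P[P[:,0]<P[:,0].min()+.079]; 
    a=P[P[:,0]<P[:,0].min()+.004].mean(0); b=P[P[:,0]>P[:,0].max()-.004].mean(0)
    a[0]=P[:,0].min();b[0]=P[:,0].max()
    print("tail",a,"tip",b,"len",np.linalg.norm(b-a),"mid",(a+b)/2,"yaw",np.arctan2(*(b-a)[::-1]), rect(cc,kk,.004))
i=lambda kk,m:kk[np.argsort(m)[:4]].mean(0)
print("tri tip",tri(c,i(k,-k[:,1]),ct,i(kt,kt[:,1])),"tail",tri(c,i(k,k[:,1]),ct,i(kt,-kt[:,1])))
D=w['d']; 
for u,v in((328,180),(326,197),(322,240),(331,145),(350,197),(300,197)): print((u,v),deproj(c,[[u,v]],[D[v,u]])[0].round(4))
print("tray/board heights",[deproj(c,[[u,v]],[D[v,u]])[0].round(3).tolist() for u,v in((244,150),(236,80),(400,150),(415,60),(330,355))])
```

```text
tail [0.37045046 0.4394714 ] tip [0.49458639 0.42653718] len 0.12480793960711775 mid [0.43251842 0.43300429] yaw -0.10381938798514743 (array([433. , 434.9]), array([ 25.6, 125. ]), 81.12)
tail [0.37389755 0.43792019] tip [0.49511767 0.42786651] len 0.1216363225560599 mid [0.43450761 0.43289335] yaw -0.08274793493807489 (array([434.4, 430.4]), array([ 26.1, 121.8]), 87.8)
tri tip [0.49504692 0.42801788 0.00333654] tail [ 0.37303417  0.43854829 -0.0028245 ]
(328, 180) [0.4127 0.4358 0.0041]
(326, 197) [0.4294 0.4333 0.0063]
(322, 240) [0.4762 0.4281 0.0019]
(331, 145) [0.3791 0.4395 0.0013]
(350, 197) [0.431  0.4578 0.0014]
(300, 197) [0.4298 0.4069 0.0007]
tray/board heights [[0.377, 0.367, 0.063], [0.324, 0.366, 0.064], [0.384, 0.502, 0.023], [0.309, 0.512, 0.023], [0.597, 0.433, 0.032]]
```

Spoon origin is about (0.4335, 0.433) with yaw about -0.10 and length 124.8 mm (matches); its top is about 6 mm at mid-handle. The tray rim is at 0.063, so the gripper body clears it by about 4 mm. I'll lower in two stages and watch the force.

Units first: shifts go in shares of 0.8 m and turns go in shares of 2 pi rad. So 0.19 m / 0.8 = 0.2375, 0.0057 m / 0.8 = 0.0071, 0.072 rad / 6.2832 = 0.0115.

Request:
inch_along:
  offsets:
    - [0.35, 0, 0.0071, 0.05, 0, 0, 0.0115]
    - [0.35, 0, 0.0071, 0.1, 0, 0, 0.0115]
    - [0.35, 0, 0.0071, 0.15, 0, 0, 0.0115]
    - [0.35, 0, 0.0071, 0.2, 0, 0, 0.0115]
    - [0.35, 0, 0.0071, 0.2375, 0, 0, 0.0115]
    - [0.35, 0, 0.0071, 0.2375, 0, 0, 0.0115]
    - [0.35, 0, 0.0071, 0.2375, 0, 0, 0.0115]
    - [0.35, 0, 0.0071, 0.2375, 0, 0, 0.0115]
  grip_n: 12

```text
clock: 20.0
tool_pos: [0.4349, 0.4357, 0.0417]
eef_rot: [0.05, 0.999, 0.001, 0.001]
contact_force: [0.3, 0.3, 1.1]
opening: 0.353
finger_force: 0.0
```

Run:
```python
from h import *
s=get_state();print(s['tool_pos'],s['q'].round(3),R.from_quat(s['eef_rot']).as_matrix().round(3).tolist(),totool([.4335,.433,.0035]).round(4))
c=camera_params("wrist");p,d=snapshot("wrist");cv2.imwrite("pics/w7.png",p[:,:,::-1]);np.savez("w7.npz",p=p,d=d,**c)
```

```text
[0.4348897  0.43566271 0.04174446] [-0.483  1.044 -0.709  1.705  0.943  0.769 -0.2  ] [[-0.995, 0.101, 0.002], [0.101, 0.995, 0.002], [-0.001, 0.003, -1.0]] [ 0.0012 -0.0029  0.0382]
```

View pics/w7.png

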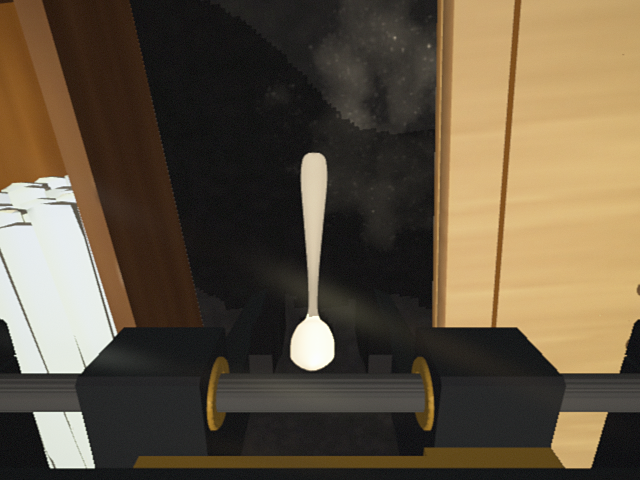

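The spoon is vertical in the frame (314,153)–(313,370), parallel to the fingers' plane and about 3 mm left of centre. I'll correct that and lower.

In the tool's units: 0.0382 m / 0.8 = 0.0478, 0.036 m / 0.8 = 0.045.

Request:
inch_along:
  offsets:
    - [0.35, 0.0013, -0.0038, 0.0125, 0, 0, 0]
    - [0.35, 0.0013, -0.0038, 0.025, 0, 0, 0]
    - [0.35, 0.0013, -0.0038, 0.0375, 0, 0, 0]
    - [0.35, 0.0013, -0.0038, 0.045, 0, 0, 0]
    - [0.35, 0.0013, -0.0038, 0.0478, 0, 0, 0]
    - [0.35, 0.0013, -0.0038, 0.0478, 0, 0, 0]
    - [0.35, 0.0013, -0.0038, 0.0478, 0, 0, 0]
  grip_n: 12

```text
clock: 20.75
tool_pos: [0.4326, 0.4326, 0.0015]
eef_rot: [0.05, 0.999, 0.0, 0.0]
contact_force: [-0.4, -0.0, -0.2]
opening: 0.349
finger_force: 0.0
```

Run:
```python
from h import *
s=get_state();print(totool([.4335,.433,.0035]).round(4),s['moment'].round(2))
```

```text
[-0.0009  0.0005 -0.002 ] [ 0.03 -0.13 -0.01]
```

In the tool's units: -0.001 m / 0.8 = -0.0013.

Request:
inch_along:
  offsets:
    - [0.1, 0, 0, -0.0013, 0, 0, 0]
    - [0, 0, 0, -0.0013, 0, 0, 0]
    - [0, 0, 0, -0.0013, 0, 0, 0]
    - [0, 0, 0, -0.0013, 0, 0, 0]
    - [0, 0, 0, -0.0013, 0, 0, 0]
    - [0, 0, 0, -0.0013, 0, 0, 0]
    - [0, 0, 0, -0.0013, 0, 0, 0]
  grip_n: 12

```text
clock: 21.45
tool_pos: [0.4326, 0.4324, 0.0026]
eef_rot: [0.05, 0.999, 0.0, 0.0]
contact_force: [-1.0, 0.6, 0.6]
opening: 0.065
finger_force: 12.0
```

In the tool's units: -0.2 m / 0.8 = -0.25, -0.16 m / 0.8 = -0.2.

Request:
inch_along:
  offsets:
    - [0, 0, 0, -0.025, 0, 0, 0]
    - [0, 0, 0, -0.075, 0, 0, 0]
    - [0, 0, 0, -0.1375, 0, 0, 0]
    - [0, 0, 0, -0.2, 0, 0, 0]
    - [0, 0, 0, -0.25, 0, 0, 0]
    - [0, 0, 0, -0.25, 0, 0, 0]
    - [0, 0, 0, -0.25, 0, 0, 0]

```text
clock: 22.15
tool_pos: [0.4327, 0.4325, 0.2043]
eef_rot: [0.05, 0.999, 0.001, 0.001]
contact_force: [0.3, -0.0, -0.8]
opening: 0.061
finger_force: 12.0
```

Run:
```python
from h import *
s=get_state();print(s['tool_pos'],s['q'].round(3))
c=camera_params("wrist");p,d=snapshot("wrist");cv2.imwrite("pics/w8.png",p[:,:,::-1]);np.savez("w8.npz",p=p,d=d,**c)
cw=c;z=s['tool_pos'][2]
D=d
for u,v in((313,160),(314,200),(314,230),(313,260),(313,300),(313,340)):
    print((u,v),R.from_quat(s['eef_rot']).inv().apply(deproj(c,[[u,v]],[D[v,u]])[0]-s['tool_pos']).round(4))
```

```text
[0.43272566 0.43245661 0.20429016] [-0.409  0.836 -0.861  1.626  0.721  1.023 -0.029]
(313, 160) [ 0.0431 -0.0056  0.2032]
(314, 200) [ 0.0492 -0.0016  0.0004]
(314, 230) [ 0.0372 -0.0016 -0.0014]
(313, 260) [ 0.0244 -0.0021 -0.0021]
(313, 300) [ 0.0098 -0.002  -0.0097]
(313, 340) [-0.0017 -0.0019 -0.021 ]
```

View pics/w8.png

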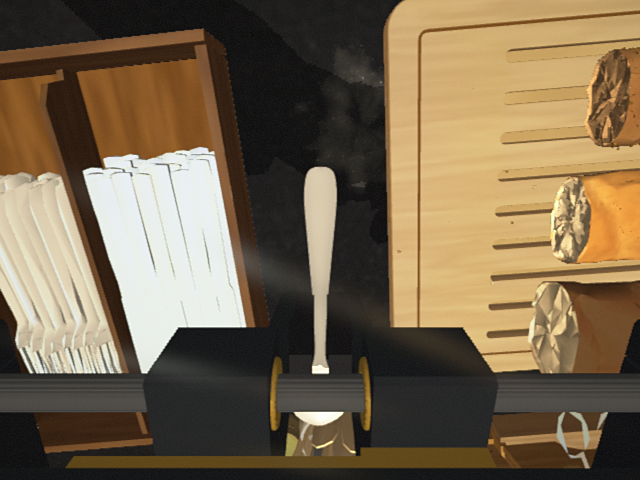

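The spoon is held level by mid-handle, tail at (320,168), straight along the hand. I'm flying back.

In the tool's units: -0.446 m / 0.8 = -0.5575, -0.02 m / 0.8 = -0.025, -0.072 rad / 6.2832 = -0.0115.

Request:
inch_along:
  offsets:
    - [0, -0.0081, -0.0563, 0, 0, 0, 0]
    - [0, -0.0163, -0.1125, 0, 0, 0, -0.0032]
    - [0, -0.025, -0.1688, 0, 0, 0, -0.0064]
    - [0, -0.0325, -0.225, 0, 0, 0, -0.0115]
    - [0, -0.0413, -0.2813, 0, 0, 0, -0.0115]
    - [0, -0.0488, -0.3375, 0, 0, 0, -0.0115]
    - [0, -0.0575, -0.3938, 0, 0, 0, -0.0115]
    - [0, -0.065, -0.45, 0, 0, 0, -0.0115]
    - [0, -0.0738, -0.5063, 0, 0, 0, -0.0115]
    - [0, -0.0813, -0.5575, 0, 0, 0, -0.0115]

```text
clock: 23.2
tool_pos: [0.4514, -0.0207, 0.2012]
eef_rot: [0.014, 1.0, -0.0, -0.002]
contact_force: [0.8, -0.3, 0.0]
opening: 0.064
finger_force: 12.0
```

Run:
```python
from h import *
s=get_state();print(s['q'].round(3),totool([.3886,-.3824,.12]).round(4))
```

```text
[ 0.532  0.689 -0.961  2.085  0.811  0.802  0.606] [ 0.0522 -0.3633  0.0817]
```

In the tool's units: -0.363 m / 0.8 = -0.4538, -0.315 m / 0.8 = -0.3938, -0.2 rad / 6.2832 = -0.0318.

Request:
inch_along:
  offsets:
    - [0, 0.0063, -0.0563, 0, 0, 0, 0]
    - [0, 0.0125, -0.1125, 0, 0, 0, 0]
    - [0, 0.0188, -0.1688, 0, 0, 0, 0]
    - [0, 0.025, -0.225, 0, 0, 0, 0]
    - [0, 0.0375, -0.2813, 0, 0, 0, 0]
    - [0, 0.05, -0.3375, 0, 0, 0, 0]
    - [0, 0.065, -0.3938, 0, -0.008, 0, 0]
    - [0, 0.065, -0.4538, 0.025, -0.0239, 0, 0]
    - [0, 0.065, -0.4538, 0.05, -0.0318, 0, 0]
    - [0, 0.065, -0.4538, 0.075, -0.0318, 0, 0]

```text
clock: 24.2
tool_pos: [0.3881, -0.3826, 0.1386]
eef_rot: [0.018, 0.995, 0.102, 0.0]
contact_force: [-0.4, 0.4, 0.4]
opening: 0.06
finger_force: 12.0
```

Request:
inch_along:
  offsets:
    - [0, 0, 0, 0, 0, 0, 0]
    - [0, 0, 0, 0, 0, 0, 0]
    - [0, 0, 0, 0, 0, 0, 0]

```text
clock: 24.5
tool_pos: [0.3915, -0.3786, 0.1434]
eef_rot: [0.013, 0.995, 0.1, 0.002]
contact_force: [0.0, -0.2, 0.4]
opening: 0.064
finger_force: 12.0
```

Run:
```python
from h import *
s=get_state();print(s['tool_pos'],s['q'].round(3),R.from_quat(s['eef_rot']).as_matrix().round(3).tolist())
for z in(.04,.0165): print(totool([.3886,-.3824,z]).round(4))
c=camera_params("wrist");p,d=snapshot("wrist");cv2.imwrite("pics/w9.png",p[:,:,::-1]);np.savez("w9.npz",p=p,d=d,**c)
```

```text
[ 0.39147064 -0.37856534  0.14344845] [ 1.301  0.979 -1.025  1.741  0.745  1.011  1.57 ] [[-1.0, 0.025, 0.006], [0.026, 0.98, 0.198], [-0.001, 0.198, -0.98]]
[ 0.0029 -0.0243  0.1006]
[ 0.0029 -0.029   0.1237]
```

View pics/w9.png

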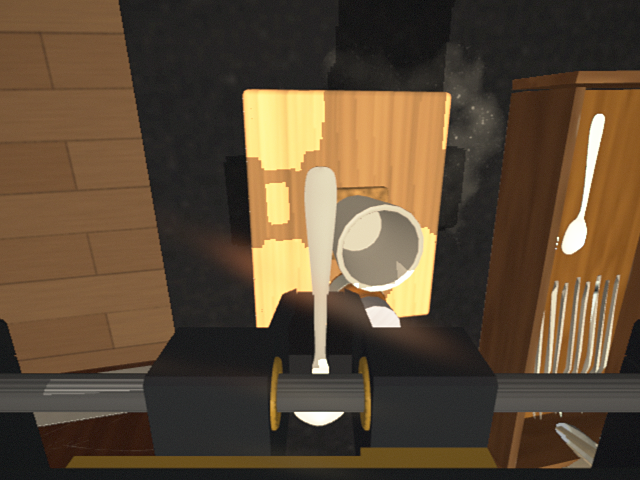

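The hand is tilted 0.2 rad away from the cup, with the spoon at (320,170–420) px right of the coaster. I'm lowering to just above the board.

In the tool's units: 0.1006 m / 0.8 = 0.1258, 0.1 m / 0.8 = 0.125.

Request:
inch_along:
  offsets:
    - [0, 0.0038, -0.0075, 0.025, 0, 0, 0]
    - [0, 0.0038, -0.015, 0.0625, 0, 0, 0]
    - [0, 0.0038, -0.0225, 0.1, 0, 0, 0]
    - [0, 0.0038, -0.03, 0.125, 0, 0, 0]
    - [0, 0.0038, -0.0304, 0.1258, 0, 0, 0]
    - [0, 0.0038, -0.0304, 0.1258, 0, 0, 0]
    - [0, 0.0038, -0.0304, 0.1258, 0, 0, 0]

```text
clock: 25.25
tool_pos: [0.3889, -0.3835, 0.0407]
eef_rot: [0.014, 0.995, 0.099, 0.003]
contact_force: [0.3, -0.2, -0.6]
opening: 0.058
finger_force: 12.0
```

Run:
```python
from h import *
s=get_state();print(s['tool_pos'],R.from_quat(s['eef_rot']).as_rotvec().round(3));print(totool([.3886,-.3824,.0165]).round(4))
c=camera_params("wrist");p,d=snapshot("wrist");np.savez("w10.npz",p=p,d=d,**c)
s=get_state();print(s['tool_pos'])
cv2.imwrite("pics/w10.png",p[:,:,::-1])
```

```text
[ 0.38888113 -0.38345118  0.04070978] [0.043 3.121 0.311]
[ 0.0004 -0.0038  0.0239]
[ 0.38876629 -0.38350563  0.04068265]
```

View pics/w10.png

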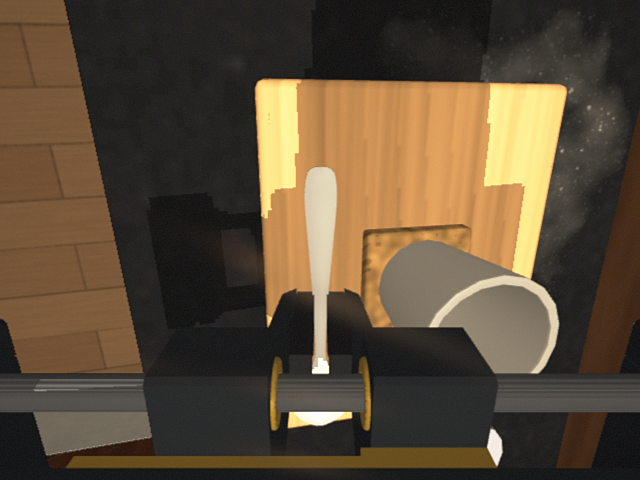

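The spoon sits clear to the left of the coaster in frame (coaster edge at 365 px, spoon about 320 px) and parallel to the board edge. I'm lowering to contact.

In the tool's units: 0.0235 m / 0.8 = 0.0294, -0.004 m / 0.8 = -0.005.

Request:
inch_along:
  offsets:
    - [0, 0, -0.0025, 0.0125, 0, 0, 0]
    - [0, 0, -0.0038, 0.0225, 0, 0, 0]
    - [0, 0, -0.005, 0.0281, 0, 0, 0]
    - [0, 0, -0.005, 0.0294, 0, 0, 0]
    - [0, 0, -0.005, 0.0294, 0, 0, 0]
    - [0, 0, -0.005, 0.0294, 0, 0, 0]

```text
clock: 25.9
tool_pos: [0.3879, -0.3824, 0.0153]
eef_rot: [0.014, 0.995, 0.1, 0.002]
contact_force: [-0.0, -0.3, -0.9]
opening: 0.059
finger_force: 12.0
```

Run:
```python
from h import *
s=get_state();print(s['tool_pos'],s['contact_force'],totool([.3886,-.3824,.015]).round(4))
```

```text
[ 0.38790109 -0.38236592  0.01529654] [-0.01178723 -0.26462843 -0.8733555 ] [-0.0007 -0.0001  0.0003]
```

Request:
inch_along:
  offsets:
    - [0.09, 0, 0, 0, 0, 0, 0]
    - [0.12, 0, 0, 0, 0, 0, 0]
    - [0.14, 0, 0, -0.0006, 0, 0, 0]
    - [0.14, 0, 0, -0.0006, 0, 0, 0]
    - [0.14, 0, 0, -0.0006, 0, 0, 0]

```text
clock: 26.4
tool_pos: [0.3877, -0.3825, 0.0158]
eef_rot: [0.014, 0.995, 0.1, 0.001]
contact_force: [0.1, 0.3, -0.8]
opening: 0.142
finger_force: 0.0
```

Request:
inch_along:
  offsets:
    - [0.14, 0, 0, -0.0063, 0, 0, 0]
    - [0.14, 0, 0, -0.025, 0, 0, 0]
    - [0.14, 0, 0, -0.0625, 0, 0, 0]
    - [0.14, 0, 0, -0.125, 0, 0, 0]
    - [0.14, 0, 0, -0.1875, 0, 0, 0]
    - [0.14, 0, 0, -0.1875, 0.0239, 0, 0]
    - [0.14, 0, 0, -0.225, 0.0318, 0, 0]
    - [0.14, 0, 0.0375, -0.25, 0.0318, 0, 0]
    - [0.14, 0, 0.0375, -0.25, 0.0318, 0, 0]
    - [0.14, 0, 0.0375, -0.25, 0.0318, 0, 0]

```text
clock: 27.4
tool_pos: [0.3876, -0.393, 0.219]
eef_rot: [0.013, 1.0, -0.001, 0.0]
contact_force: [-0.4, -0.6, 0.3]
opening: 0.136
finger_force: 0.0
```

Run:
```python
from h import *
c=camera_params("wrist");p,d=snapshot("wrist");np.savez("w11.npz",p=p,d=d,**c);cv2.imwrite("pics/w11.png",p[:,:,::-1])
```

```text
(no output)
```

View pics/w11.png

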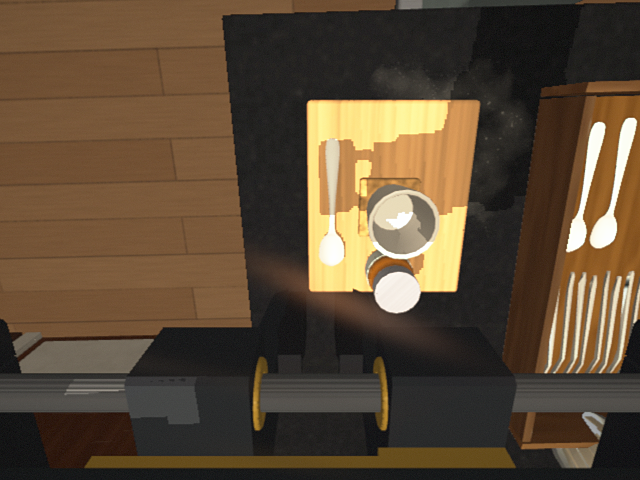

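All four pieces are in place. The spoon runs from (332,138) to (332,266) with its bowl far, coaster corners show near (360,179), and the jar and cup are upright. I'll check this with numbers.

Run:
```python
from h import *
w=np.load("w11.npz");c={k:w[k] for k in ('fx','fy','cx','cy','rvec','tvec')};p=w['p']
o=np.array([.3902,-.3265]);th=-.028;B=lambda P:((np.atleast_2d(P)[:,:2]-o)@np.array([[np.cos(th),-np.sin(th)],[np.sin(th),np.cos(th)]])*1000).round(1).tolist()
print("board corners",B(cast(c,[[307,100.5],[479.5,100.5],[457.5,292],[310,291.5]],.012)))
print("spoon tail/tip",B(cast(c,[[332.5,138.5],[332,266.5]],.016)))
print("coaster corner",B(cast(c,[[360.5,179],[421,178.5]],.022)))
k=blob(p,(373,268,422,315),(0,0,140),(180,40,255));print("jar",B(np.array(rect(c,k,.074)[0])/1000))
k=blob(p,(364,185,442,260),(0,0,185),(180,60,255));r=rect(c,k,.08);print("cup",B(np.array(r[0])/1000),r[1])
D=w['d'];print("spoon z",[deproj(c,[[332,v]],[D[v,332]])[0][2].round(4) for v in(150,200,250,262)])
```

```text
board corners [[-95.3, -77.8], [-95.4, 75.8], [92.9, 78.1], [92.6, -76.6]]
spoon tail/tip [[-62.8, -54.8], [62.7, -53.9]]
coaster corner [[-27.0, -28.8], [-27.5, 27.0]]
jar [[62.7, 0.7]]
cup [[0.4, 0.2]] [55.9 56.4]
spoon z [np.float64(0.0147), np.float64(0.0189), np.float64(0.0148), np.float64(0.0152)]
```

Everything is within 1–2 mm: spoon centred at (0, -54) mm and parallel to the board, coaster and cup in the middle, jar at +62.7 mm. I'm handing the job in.

```bash
python3 -c "from plant import *; print(get_state()['qd'].round(3)); print(finish_job())"
```

```text
[ 0.006  0.029  0.021  0.     0.001 -0.001 -0.002]
the job is handed in; nothing more can be done
None
```

The job is handed in after about 27 s: my last camera check put the coaster, cup, jar and teaspoon within 1–2 mm of where I aimed them on the board, but the hand-in returned no verdict.

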